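# Level the scanning cradle and key the resin cores in its V-groove

## Task

First turn the black foot knob until the tilted platform sits level. Then lay every resin rod from the mat in the V-groove of the cradle and roll it there until its ground flat is felt to drop flush against the green face, and let go of it. When all rods are bedded like this, press the blue button fully to start the scan; leave the rods bedded and the platform level, and leave the dishes, the jar and the slide box where they stand.

Things in the scene. Friction and masses are not known exactly. Their poses are not given: they have to be found in the camera images.
- stage (a joint): tilt of the long white hinged platform that carries the V-cradle, rad. 0 is level; below 0 its left end (the end with the foot knob) is too low. It is hinged at its right end on a short fixed axle and is 440 mm long. A red tab on its left end shows how it sits.
- foot_knob (a joint): black foot-screw knob at the left end of the platform, rad: grows when turned clockwise seen from above, which raises the left end; 1 rad of turn tilts the platform 0.02 rad. It needs only about 0.15 to 0.2 N m, stays where it is left, and its height does not change.
- knob_grip (a point): grip point of the foot knob, on its vertical axis, 117 mm above the table: a bar 46 mm long, 14 mm wide and 24 mm tall (12 mm above and 12 mm below this point) on a 50 mm disc. Its x axis runs along the bar and turns with the knob; a white dash marks the +x end. Grip across the bar.
- station2 (a point): middle of the three stations of the V-cradle: a point on the bottom line of the V-groove, about 106 mm above the table when level. y runs along the groove (to the robot's left), x across it away from the robot, z up. The V is symmetric, 90 degrees, its faces 42 mm deep: green on the far (+x) side, white on the side near the robot. The faces are slippery.
- station1 (a point): right-hand station, as station2, 125 mm from it in the same straight groove. Each station is two plastic saddles 14 mm thick, centred 36 mm either side of this point along y; the 58 mm gap between them is for the fingers and is open down to the platform plate 45 mm below this point.
- station3 (a point): left-hand station, as station2, 125 mm from it in the same straight groove. Thin white end stops, as high as the V, stand across the groove 188 mm either side of station2. A rod held by the fingers in the gap of a station can be rolled by leaning the gripper about the rod's axis; let go, lean back and grip again for more.
- rod1_mid (a point): centre of an amber resin rod, 44 mm diameter, 110 mm long, 0.15 to 0.23 kg, round but for one ground flat along its whole length. y runs along the rod; z points out of the flat. The flat is dark grey, 30 mm wide, 16 mm from the rod's axis (6 mm ground away); a white line runs opposite the flat. It starts on the black mat (4 mm thick, rim 10 mm high), at any roll; may be absent.
- rod2_mid (a point): centre of another such rod, as rod1; may be absent. Bedded with its flat on the green face, a rod's axis lies 27 mm above and 4 mm to the far side of the bottom line of the V, and its white line looks up and towards the robot at 45 degrees. With its flat on neither face, its axis lies 31 mm straight above that line.
- rod3_mid (a point): centre of another such rod, as rod1; may be absent.
- rod4_mid (a point): centre of another such rod, as rod1; may be absent.
- scan (a joint): blue push button on the white console, m: 0 is up, 0.006 fully down; springs back; full travel takes about 5 N.
- scan_top (a point): centre of the top of the blue button when up, 30 mm diameter, 48 mm above the table; the console is 85 by 110 mm and 30 mm tall.
- dishes: bystander: stack of closed round dishes, 90 mm diameter, 58 mm tall; origin at the centre of its underside.
- jar: bystander: white jar with a red lid, 64 mm diameter, 60 mm tall; origin at the centre of its underside.
- slidebox: bystander: blue slide box, 90 by 170 by 32 mm; origin at the centre of its underside.
Mind the look-alikes: they are no part of the job. What is shaped like the part that bears scan but yellow is not meant.

How it is judged (in metres and radians):
On the way, in this order (a step that is already met when the one before it is completed fails the run):
1. the platform is level (value of joint stage between -0.01 and 0.01 rad), for 0.3 s.
2. every rod lies in the groove with its flat bedded on the green face, released, the platform level (all of step 1 and x of rod1_mid in the frame of station2 between 0.0022 and 0.0065 m and z of rod1_mid in the frame of station2 between 0.0235 and 0.0288 m and y of rod1_mid in the frame of station2 between -0.18 and 0.18 m and angle between rod1_mid's own z axis and vertical between 2.25619 and 2.45619 rad and linear speed of each of rod1, rod2, rod3, rod4 below 0.02 m/s and x of rod2_mid in the frame of station2 between 0.0022 and 0.0065 m and z of rod2_mid in the frame of station2 between 0.0235 and 0.0288 m and y of rod2_mid in the frame of station2 between -0.18 and 0.18 m and angle between rod2_mid's own z axis and vertical between 2.25619 and 2.45619 rad and x of rod3_mid in the frame of station2 between 0.0022 and 0.0065 m and z of rod3_mid in the frame of station2 between 0.0235 and 0.0288 m and y of rod3_mid in the frame of station2 between -0.18 and 0.18 m and angle between rod3_mid's own z axis and vertical between 2.25619 and 2.45619 rad and x of rod4_mid in the frame of station2 between 0.0022 and 0.0065 m and z of rod4_mid in the frame of station2 between 0.0235 and 0.0288 m and y of rod4_mid in the frame of station2 between -0.18 and 0.18 m and angle between rod4_mid's own z axis and vertical between 2.25619 and 2.45619 rad and contact force between the fingers and rod1 below 0.2 N and contact force between the fingers and rod2 below 0.2 N and contact force between the fingers and rod3 below 0.2 N and contact force between the fingers and rod4 below 0.2 N), for 0.3 s.
3. the blue button is pressed fully (value of joint scan above 0.0045 m), for 0.05 s.
At the end, for the whole second after the job is handed in: Platform level within 0.010 rad; every present rod in the V-groove, released, at rest, flat flush on the green face: within 0.1 rad of 45 degrees down and away, axis within about 2 mm of its bedded place, centre within 180 mm of the middle station along the groove (all of step 2); the robot touches nothing.
It fails at once if a bystander (dishes, jar, slide box) was moved by more than 50 mm (distance of any of dishes, jar, slidebox from where it was at the start of the episode above 0.05 m).
Of rod1, rod2, rod3, rod4 only 2 to 3 are there at a start; the rules pass over those that are not, and their reading is None.
At some moment in a run one of rod1, rod2, rod3, rod4 may be knocked a few centimetres aside while the robot is not near it.
Once in a run the grip may slacken for a moment while it holds something.
It also fails if it takes over 210 s, if anything falls off the work surface, if the arm or the gripper's body presses on something with over 40 N, if the wrist force passes 120 N, or if a joint passes its speed limit or range.

## Robot

A 6-joint arm with a two-finger parallel gripper is mounted at the origin on the work surface. World frame = base frame: x ahead of the robot, y to its left, z up, the work surface at z = 0. Lengths are in mm, angles in rad, forces in N, time in s.
With the tool pointing down it reaches from about 300 to 775 mm from the base axis. Payload 14.6 kg.
Tool frame: the origin (TCP) lies on the centre line of the jaws, within the pads' length; the fingertips stand 11 mm ahead of it and the grasp point (between the pads) lies 8 mm behind it; x points along the fingers, y is the direction in which the jaws open and shut, and the axes are right-handed (so a half turn about x gives the same grasp; the last joint's range is limited). The gripper opens to 94 mm and grips with 3 to 60 N. Pads are 16 mm wide; open, the fingers measure 119 mm over their backs; the gripper's body (75 mm by 177 mm) begins 78 mm behind the grasp point.
Start: joints at [1.036, 0.3, 1.521, -0, 1.321, -0.067], TCP at [248.004, 490.901, 216.446] pointing down, gripper open.
Joint ranges: [-3.03, 3.03], [-0.79, 2.21], [0.23, 2.52], [-1.04, 4.18], [0, 3.07], [-2.55, 2.55]. Speed limits (rad/s): [2.22, 2.22, 2.57, 3.14, 3.14, 3.14].

## Interface

Orientations are given as [roll, pitch, yaw] about the fixed x, y, z axes, in that order (R = Rz(yaw) Ry(pitch) Rx(roll)).
In Python, from cell import manip gives the robot as it stands.
- The arm moves only by the shell command python3 -m handwheel 'ROWS' [OPENING] [FORCE]. ROWS is JSON, a list of rows, each a list of 2 entries, a list of its own where there are three numbers: the shift along the tool's x, y, z in mm, then the turn about the tool's x in rad. In form: [[[x, y, z], spin], ...]. A call has exactly 10 rows; each row shifts and turns the commanded pose from where the row before left it, along the tool's axes as they then stand; what a row does not reach is not made up. A row lasts 1/8 s, in which the tool goes at most 62.5 mm and 10.7 degrees, less where a joint would pass 70% of its speed; a pose out of reach is approached as far as the arm can. A call with a gripper value outside its range is refused whole. OPENING is the closure in counts, from 0 (fully open) to 255 (shut), set as the call begins (- or left out, the last holds). The fingers move at their own pace and stop on an object; FORCE is the grip in N (left out, the last holds). Time passes only in rows, so rows that do not move let the fingers close, or fill a call up. It gives the time, the measured TCP pose, the force and the opening at its end, in the units of the state.
- manip.read_state(): the state, without advancing time (a new reading comes with each control period).
- manip.camera(name): name is "scene" or "top" or "wrist"; returns a dict with "pixels" (384x512x3 uint8, red, green, blue), "z_map" (384x512 float32, mm along the optical axis (not along the pixel's ray), 0 where there is no reading), "mtx" (3x3 intrinsics, pixels), "xyz" and "orientation" of the camera in the world. Camera axes: x right, y up, looking along -z (the intrinsics and any distortion apply to the point x, -y, -z); pixel columns grow to the right and rows downward; lengths in mm; the calibration is good to about 2 mm. A picture is of the moment at which its call begins.
- manip.sign_off(): hands the job in, once; it reports no verdict.
Trained networks look in the newest picture that a camera, given by its name, has taken for a name from the list of things; names that differ only in an ending like _2 or _b are one class to them, and where a whole thing is asked for, a point or a joint stands for the part that bears it (a point fixed in the world has none). Each returns a list of dicts, best first, with "confidence" (0 to 1); they miss things now and then, are a little off and sometimes report something else, mostly with a low value. They report only what shows in the picture. A call takes as long as a camera call. They do not tell look-alikes from the thing itself.
- manip.cut_out(target, camera): "region" (384x512 bool, what is visible of it) and "centre" ([column, row] in pixels, amid what is visible of it).
The state is a dict: "clock": time; "joints": joint angles; "qd": joint speeds; "effort": joint torques, N m; "eef_pos": TCP position; "eef_rot": TCP orientation; "wrist_force": force on the tool from outside, world axes, zero at the start; "moment": the same for the moment, N m; "finger_gap": finger opening in mm.
Only numpy, scipy, OpenCV 4.12 (cv2) and the standard library are available. Lean on these libraries where they do the work, as an engineer would, in place of code of your own. Each camera call takes 0.05 s, during which the arm holds its last target. There are 200 camera calls.

## Working session

There is one attempt and no reset: what is moved stays moved. The work goes in short steps, Python scripts to look and compute and a shell command to move; the robot and the scene stay as the last step left them, time stands still between calls to the robot, and variables do not carry over. Pictures are saved under pics/ and viewed, about 12 in all and at most 16, crops included, and the job is handed in when it is done.

```bash
ls; mkdir -p pics
cat > h.py <<'E'
import numpy as np, cv2
from scipy.spatial.transform import Rotation as R
from cell import manip
def rot(o): return R.from_euler('xyz',o).as_matrix()
def cam(n,save=None):
    c=manip.camera(n); c['R']=rot(c['orientation']) if len(np.shape(c['orientation']))==1 else np.array(c['orientation'])
    c['t']=np.array(c['xyz'])
    if save: cv2.imwrite('pics/'+save,c['pixels'][:,:,::-1])
    return c
def world(c,u,v,z=None):
    u=np.asarray(u,float);v=np.asarray(v,float)
    if z is None: z=c['z_map'][v.astype(int),u.astype(int)]
    K=np.array(c['mtx'])
    p=np.stack([(u-K[0,2])/K[0,0]*z,-(v-K[1,2])/K[1,1]*z,-z*np.ones_like(u)],-1)
    return p@c['R'].T+c['t']
def cloud(c,mask):
    v,u=np.nonzero(mask&(c['z_map']>0)); return world(c,u,v),c['pixels'][v,u]
def proj(c,P):
    K=np.array(c['mtx']);q=(np.asarray(P)-c['t'])@c['R']; 
    return np.stack([K[0,2]+K[0,0]*q[...,0]/-q[...,2],K[1,2]-K[1,1]*q[...,1]/-q[...,2]],-1)
E
python3 - <<'E'
from h import *
s=manip.read_state(); print({k:np.round(v,3).tolist() for k,v in s.items()})
for n in ['top','scene']:
    c=cam(n,n+'0.png'); print(n,c['xyz'],c['orientation'],c['mtx'])
    for t in ['foot_knob','stage','rod1_mid','scan','dishes','jar','slidebox']:
        for d in manip.cut_out(t,n):
            P,_=cloud(c,d['region']); print(t,round(d['confidence'],2),np.round(d['centre']),d['region'].sum(),np.round(np.median(P,0)) if len(P) else '',np.round(P.min(0)),np.round(P.max(0)))
a=cv2.imread('pics/top0.png');b=cv2.imread('pics/scene0.png')
E
```

```text
pics
{'clock': 0.0, 'joints': [1.036, 0.3, 1.522, -0.0, 1.321, -0.067], 'qd': [-0.0, -0.002, -0.0, 0.0, -0.0, 0.0], 'effort': [-0.001, -53.181, -35.272, 0.071, 0.024, -0.0], 'eef_pos': [247.865, 490.691, 215.89], 'eef_rot': [-1.636, 1.57, -2.104], 'wrist_force': [0.154, -0.26, 0.654], 'moment': [0.002, -0.046, 0.005], 'finger_gap': 94.144}
top [ 276.48387741    1.70268131 1543.90840283] [ 0.19509073  0.00916813 -1.56143788] [[440.48830769   0.         253.58554464]
 [  0.         440.48830769 188.74713923]
 [  0.           0.           1.        ]]
foot_knob 0.75 [149. 193.] 178 [529. 365. 109.] [507. 344.  13.] [568. 389. 136.]
foot_knob 0.3 [191. 232.] 837 [429. 232.  31.] [374. 170.  -6.] [489. 302.  56.]
foot_knob 0.18 [290. 135.] 1218 [ 769. -117.   32.] [ 724. -204.   -5.] [834. -35.  43.]
stage 0.58 [218. 188.] 2200 [563. 144.  58.] [503. -72.   3.] [630. 369. 142.]
stage 0.29 [347. 151.] 287 [ 712. -313.   58.] [ 686. -343.    7.] [ 747. -286.   70.]
rod1_mid 0.22 [218. 190.] 2088 [564. 132.  58.] [508. -75.  -7.] [649. 359. 142.]
scan 0.54 [146. 248.] 62 [362. 376.  49.] [35
[... 1256 characters left out ...]
 46.] [370. 176.  -1.] [514. 291. 123.]
scan 0.52 [233. 150.] 276 [ 436. -371.   28.] [ 373. -448.   -2.] [ 449. -329.   42.]
scan 0.42 [314. 196.] 53 [378.  50.  45.] [361.  36.  32.] [388.  60.  49.]
scan 0.35 [178. 213.] 1255 [779. -97.  30.] [ 710. -252.   -4.] [821.  22.  56.]
dishes 0.87 [210. 238.] 1082 [761.  75.  54.] [679. -43.  -2.] [797. 101.  60.]
dishes 0.71 [233. 153.] 253 [ 435. -367.   30.] [ 373. -442.   -1.] [ 449. -329.   42.]
jar 0.73 [293. 231.] 3899 [564. 172.  59.] [ 416. -221.   -5.] [622. 381. 137.]
jar 0.67 [170. 178.] 366 [ 722. -295.   36.] [ 675. -447.   -2.] [ 749. -279.   61.]
slidebox 0.79 [176. 215.] 1165 [781. -98.  30.] [ 712. -252.   -2.] [821. -32.  34.]
```

Run:
```python
import cv2
a=cv2.imread('pics/top0.png');b=cv2.imread('pics/scene0.png')
a=cv2.resize(a[90:310,90:490],(800,440),interpolation=cv2.INTER_CUBIC)
cv2.imwrite('pics/a1.png',a)
cv2.imwrite('pics/b1.png',cv2.resize(b[110:320,130:450],(800,525),interpolation=cv2.INTER_CUBIC))
```

```text
(no output)
```

View pics/a1.png

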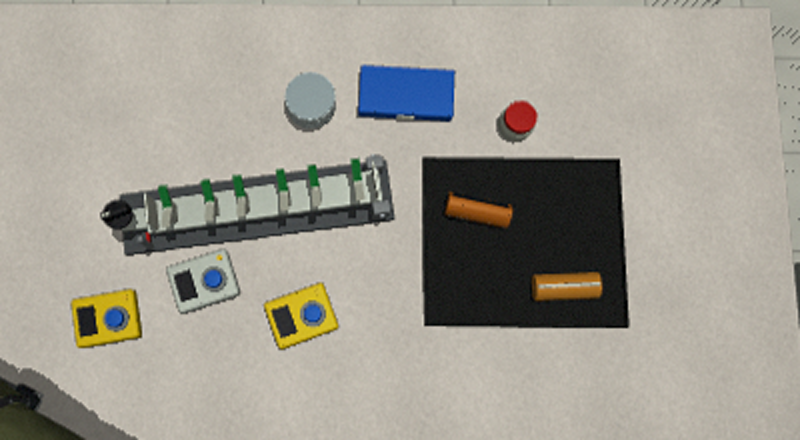

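View pics/b1.png

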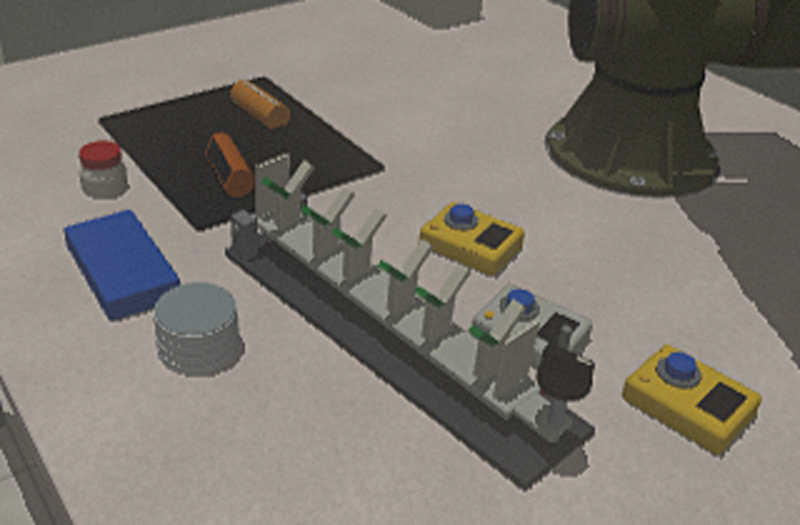

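The top crop shows two rods on the mat, at (478,210) and (567,286), and the knob at (118,213). It also shows three consoles: yellow at (105,318), white at (203,280) and yellow at (301,315). The white one is the one meant. Next I measure the groove, tilt and rods.

```bash
cat >> h.py <<'E'
def hsv(c): return cv2.cvtColor(c['pixels'],cv2.COLOR_RGB2HSV)
def box(P,lo,hi): return np.all((P>lo)&(P<hi),1)
def full(c):
    P,C=cloud(c,np.ones((384,512),bool)); return P,cv2.cvtColor(C[None],cv2.COLOR_RGB2HSV)[0]
def line(P):
    m=P.mean(0); return m,np.linalg.svd(P-m,full_matrices=False)[2]
def fit_green(P,H):
    g=box(P,[480,-120,70],[680,400,170])&(H[:,0]>45)&(H[:,0]<80)&(H[:,1]>100)
    return P[g]
E
python3 - <<'E'
from h import *
for n in ['top','scene']:
    c=cam(n); P,H=full(c)
    G=fit_green(P,H); m,V=line(G); print(n,'green',len(G),m.round(1),V[0].round(3),'tilt',V[0][2]/np.hypot(*V[0][:2])*np.sign(V[0][1]),'ext',np.percentile((G-m)@V[0],[1,99]).round())
    r=box(P,[250,-460,8],[700,-90,70])&(H[:,0]>5)&(H[:,0]<22)&(H[:,1]>120)
    _,lab=cv2.connectedComponents(np.zeros((2,2),np.uint8))
    Q=P[r]
    from scipy.cluster.vq import kmeans2
    k,l=kmeans2(Q[:,:2],2,seed=1,minit='++')
    for i in range(2):
        A=Q[l==i]; mm,VV=line(A); print(' rod',len(A),mm.round(1),VV[0].round(3),np.percentile((A-mm)@VV[0],[1,99]).round(),'zmax',np.percentile(A[:,2],97).round(1), 'ext perp',np.percentile((A-mm)@[-VV[0][1],VV[0][0],0],[1,99]).round())
    k=box(P,[480,330,100],[590,410,150]); K=P[k]; print(' knob top',len(K),np.median(K[K[:,2]>118],0).round(1) if (K[:,2]>118).any() else '', K.max(0).round())
    b=(H[:,0]>100)&(H[:,0]<125)&(H[:,1]>120)&box(P,[400,170,40],[470,270,60]); print(' btn',b.sum(),P[b].mean(0).round(1))
    red=((H[:,0]<8)|(H[:,0]>172))&(H[:,1]>140)&box(P,[480,280,20],[600,400,150]); print(' red',red.sum(),P[red].mean(0).round(1))
s=manip.read_state(); print(rot(s['eef_rot']).round(2))
E
```

```text
top green 261 [582.2 135.8 116.8] [-0.143  0.989 -0.036] tilt -0.03634315939258686 ext [-172.  162.]
 rod 342 [ 552.9 -242.    42.4] [-0.215 -0.977  0.013] [-54.  55.] zmax 53.0 ext perp [-15.  26.]
 rod 378 [ 424.6 -389.2   35.5] [-0.057  0.997 -0.044] [-58.  53.] zmax 46.2 ext perp [-23.  20.]
 knob top 178 [530.5 366.5 129.2] [554. 389. 135.]
 btn 60 [431.4 212.9  48.2]
 red 8 [502.1 327.3  48.2]
scene green 73 [592.  142.4 122.8] [-0.132  0.991 -0.027] tilt -0.027207855936877242 ext [-175.  158.]
 rod 184 [ 434.8 -377.    28.4] [ 0.165 -0.984  0.066] [-46.  66.] zmax 39.8 ext perp [-27.  15.]
 rod 194 [ 561.  -219.8   34.8] [ 0.23   0.955 -0.188] [-81.  38.] zmax 47.5 ext perp [-20.  19.]
 knob top 374 [533.1 371.8 126.6] [555. 396. 131.]
 btn 42 [430.  215.   46.6]
 red 0 [nan nan nan]
[[ 0.    0.45  0.89]
 [ 0.    0.89 -0.45]
 [-1.    0.    0.  ]]<stdin>:14: RuntimeWarning: Mean of empty slice.
  ret = um.true_divide(
```

```bash
python3 -m handwheel '[[[-40,0,0],0],[[-44,0,0],0],[[0,3,50],0],[[0,3,50],0],[[0,3,50],0],[[0,3,50],0],[[0,3,50],0],[[0,3,58],0],[[0,0,0],0],[[0,0,0],0]]' 0
python3 - <<'E'
from h import *
s=manip.read_state();print(np.round(s['eef_pos'],1),rot(s['eef_rot']).round(3).tolist())
c=cam('wrist','w1.png');print(np.round(c['xyz']),c['R'].round(2).tolist())
P,H=full(c);k=box(P,[480,330,112],[590,420,150]);print(P[k].mean(0),P[k].max(0),P[k].min(0))
w=k&(H[:,2]>150)&(H[:,1]<60);print(w.sum(),P[w].mean(0))
E
```

```text
clock: 2.15
eef_pos: [530.7, 368.3, 300.2]
eef_rot: [-2.583, 1.57, -3.051]
wrist_force: [-0.2, -0.5, 0.3]
finger_gap: 93.8
[530.7 368.3 300.2] [[-0.0, 0.451, 0.893], [-0.0, 0.893, -0.451], [-1.0, -0.0, -0.0]]
[471. 398. 468.] [[0.45, -0.87, -0.21], [0.89, 0.44, 0.11], [-0.0, -0.23, 0.97]]
[528.89236447 366.4287493  126.92120149] [543.25301971 388.56054134 130.21466555] [516.49225351 343.08475396 112.11650632]
0 [nan nan nan]<stdin>:5: RuntimeWarning: Mean of empty slice.
  ret = um.true_divide(
```

View pics/w1.png

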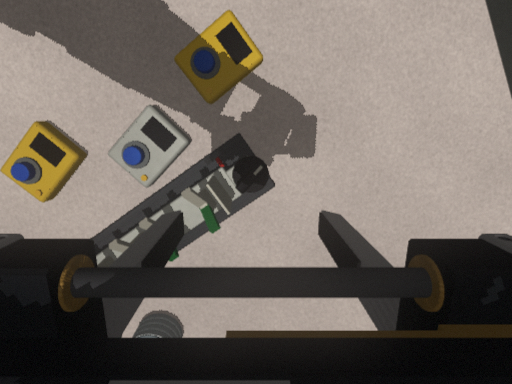

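Run:
```python
from h import *
c=cam('wrist');P,H=full(c)
k=box(P,[495,335,123],[570,400,140]);m,V=line(P[k][:,:2]);print(k.sum(),m,V[0],np.percentile((P[k][:,:2]-m)@V[0],[1,99]),np.percentile((P[k][:,:2]-m)@V[1],[1,99]))
v,u=np.mgrid[140:205,220:285]
S=c['pixels'][140:205,220:285];g=S.min(2);i=g>95
W=world(c,u[i],v[i]);b=box(W,[495,330,105],[570,410,140]);print(W[b].mean(0),b.sum(),np.c_[u[i],v[i]][b].mean(0))
cv2.imwrite('pics/w1k.png',cv2.resize(S[:,:,::-1],(520,520),interpolation=cv2.INTER_NEAREST))
```

```text
390 [529.50181742 366.09388743] [-0.36636423  0.93047152] [-22.7111391   22.39761216] [-7.3216138   6.48385601]
[537.29635809 344.4338086  126.30160667] 6 [237.5 190.5]
```

View pics/w1k.png

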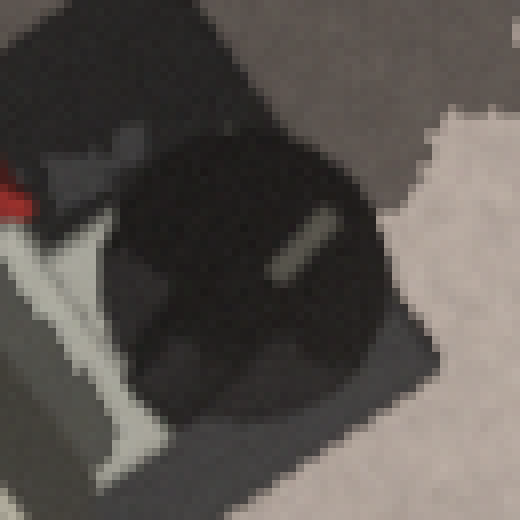

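```bash
python3 -m handwheel '[[[0,0,0],0.182],[[0,0,0],0.182],[[0,0,0],0.182],[[0,0,0],0.182],[[40,-1.9,1.6],0],[[40,0,0],0],[[40,0,0],0],[[0,0,0],0],[[0,0,0],0],[[0,0,0],0]]' 147 20
python3 -m handwheel '[[[20,0,0],0],[[20,0,0],0],[[12,0,0],0],[[10,0,0],0],[[0,0,0],0],[[0,0,0],0],[[0,0,0],0],[[0,0,0],0],[[0,0,0],0],[[0,0,0],0]]'
python3 -m handwheel '[[[0,0,0],0],[[0,0,0],0],[[0,0,0],0],[[0,0,0],0],[[0,0,0],0],[[0,0,0],0],[[0,0,0],0],[[0,0,0],0],[[0,0,0],0],[[0,0,0],0]]' 255 30
```

```text
clock: 3.5
eef_pos: [530.2, 366.4, 182.6]
eef_rot: [1.737, 1.568, 0.542]
wrist_force: [0.4, 0.1, -0.1]
finger_gap: 39.6
clock: 4.75
eef_pos: [529.9, 365.9, 118.5]
eef_rot: [2.29, 1.571, 1.094]
wrist_force: [-0.5, -0.4, -0.1]
finger_gap: 39.6
clock: 6.0
eef_pos: [530.5, 366.1, 118.5]
eef_rot: [1.71, 1.569, 0.514]
wrist_force: [5.9, 3.4, -2.7]
finger_gap: 13.9
```

```bash
python3 -m handwheel '[[[0,0,0],0.15],[[0,0,0],0.15],[[0,0,0],0.15],[[0,0,0],0.15],[[0,0,0],0.15],[[0,0,0],0.15],[[0,0,0],0.15],[[0,0,0],0.15],[[0,0,0],0],[[0,0,0],0]]'
python3 - <<'E'
from h import *
s=manip.read_state();print(np.round(s['moment'],2),rot(s['eef_rot']).round(3).tolist(), np.round(s['joints'],2))
for i in range(2):
  for n in ['top','scene']:
    c=cam(n); P,H=full(c); G=fit_green(P,H); m,V=line(G); print(n,len(G),m.round(1),V[0].round(3),'tilt',V[0][2]/np.hypot(*V[0][:2])*np.sign(V[0][1]))
E
```

```text
clock: 7.25
eef_pos: [528.8, 366.6, 118.5]
eef_rot: [-1.056, 1.569, 2.832]
wrist_force: [-7.8, 2.4, 3.2]
finger_gap: 13.6
[ 0.59  1.6  -0.13] [[-0.002, 0.679, -0.734], [0.001, -0.734, -0.679], [-1.0, -0.002, 0.001]] [0.55 0.59 1.33 0.   1.22 1.37]
top 254 [582.2 132.9 120.5] [-0.14   0.99  -0.015] tilt -0.01460128728452636
scene 85 [590.9 145.  126.9] [-0.128  0.992  0.001] tilt 0.001453140821556053
top 255 [582.1 133.5 120.6] [-0.14   0.99  -0.015] tilt -0.015270190581268805
scene 81 [591.2 148.  127.6] [-0.141  0.99  -0.009] tilt -0.008711849504252274
```

Run:
```python
from h import *
for n in ['top','scene']:
    c=cam(n); P,H=full(c)
    t=box(P,[300,-100,-25],[680,420,25])
    A=P[t]; A=A[np.abs(A[:,2]-np.median(A[:,2]))<12]; co=np.linalg.lstsq(np.c_[A[:,:2],np.ones(len(A))],A[:,2],rcond=None)[0]
    P=P.copy();P[:,2]-=P[:,:2]@co[:2]+co[2]; print(n,'table',co.round(4))
    d=np.array([-.14,.99]);e=np.array([.99,.14]); q=P[:,:2]-[566,137]; a=q@d; b=q@e
    for nm,sel in [('plate',(abs(b)<28)&(abs(a)<180)&(H[:,1]<60)&(H[:,2]>90)&(P[:,2]>40)&(P[:,2]<78)),]:
        A=np.c_[a,b,np.ones(len(a))][sel]; z=P[sel,2]
        for _ in range(5):
            co=np.linalg.lstsq(A,z,rcond=None)[0]; r=z-A@co; k=abs(r)<4; A,z=A[k],z[k]
        print(nm,len(z),co.round(4),r.std())
    G=fit_green(P,H);k=G@[0,0,1]>118-0
    a=(G[:,:2]-[566,137])@d
    # top edge of each green face cluster
    out=[]
    for y in [-161,-89,-36,36,89,161]:
        s=abs(a-y)<12
        if s.sum()>3: out.append((y,np.percentile(G[s,2],90)))
    out=np.array(out);print(out.round(1).tolist(),np.polyfit(out[:,0],out[:,1],1).round(4))
```

```text
top table [ 0.0052  0.0012 -0.545 ]
plate 898 [-1.04000e-02 -4.30000e-03  5.65935e+01] 2.138041015143894
[[-161.0, 128.8], [-89.0, 130.2], [-36.0, 125.4], [36.0, 127.6], [89.0, 126.0], [161.0, 129.2]] [-3.200000e-03  1.278581e+02]
scene table [ 0.0066 -0.0023 -1.6601]
plate 635 [-8.00000e-03 -5.74000e-02  5.64827e+01] 1.173541161136076
[[-161.0, 131.3], [-89.0, 129.7], [-36.0, 129.5], [36.0, 128.9], [89.0, 128.5], [161.0, 127.9]] [-9.600000e-03  1.292784e+02]
```

```bash
python3 -m handwheel '[[[0,0,0],0.1],[[0,0,0],0.1],[[0,0,0],0.1],[[0,0,0],0.1],[[0,0,0],0.1],[[0,0,0],0],[[0,0,0],0],[[0,0,0],0],[[0,0,0],0],[[0,0,0],0]]'
cat >> h.py <<'E'
def plate(c,box0=[300,-100,-25],box1=[680,420,25],q0=(566,137)):
    P,H=full(c)
    t=box(P,box0,box1)
    A=P[t]; A=A[np.abs(A[:,2]-np.median(A[:,2]))<12]; co=np.linalg.lstsq(np.c_[A[:,:2],np.ones(len(A))],A[:,2],rcond=None)[0]
    P=P.copy();P[:,2]-=P[:,:2]@co[:2]+co[2]
    d=np.array([-.14,.99]);e=np.array([.99,.14]); q=P[:,:2]-q0; a=q@d; b=q@e
    s=(abs(b)<28)&(abs(a)<180)&(H[:,1]<60)&(H[:,2]>90)&(P[:,2]>40)&(P[:,2]<78)
    A=np.c_[a,b,np.ones(len(a))][s]; z=P[s,2]
    for _ in range(6):
        c2=np.linalg.lstsq(A,z,rcond=None)[0]; r=z-A@c2; k=abs(r)<3; A,z=A[k],z[k]
    return co.round(4),len(z),np.ptp(A[:,0]).round(),c2.round(4)
E
python3 - <<'E'
from h import *
s=manip.read_state();print(s['finger_gap'],np.round(s['moment'],2))
for n in ['top','scene','top','scene']: print(plate(cam(n)))
E
```

```text
clock: 8.8
eef_pos: [528.4, 367.3, 118.5]
eef_rot: [-0.855, 1.568, 2.533]
wrist_force: [-10.8, 6.6, 2.3]
finger_gap: 13.9
13.8628501837695 [ 1.54  1.93 -0.13]
(array([ 4.900e-03,  3.000e-04, -3.109e-01]), 753, np.float64(355.0), array([-1.00000e-04, -2.70000e-03,  5.89229e+01]))
(array([ 0.0065, -0.0025, -1.4452]), 521, np.float64(354.0), array([-4.00000e-04, -6.27000e-02,  5.87162e+01]))
(array([ 4.90e-03,  4.00e-04, -4.11e-01]), 740, np.float64(356.0), array([2.00000e-04, 6.00000e-04, 5.89068e+01]))
(array([ 0.0063, -0.0023, -1.5131]), 525, np.float64(352.0), array([-3.00000e-04, -4.67000e-02,  5.85288e+01]))
```

```bash
python3 -m handwheel '[[[0,0,0],0],[[0,0,0],0],[[0,0,0],0],[[0,0,0],0],[[-40,0,0],0],[[-45,0,0],0],[[-50,0,0],0],[[-50,0,0],0],[[0,0,0],-0.18],[[0,0,0],-0.18]]' 174
python3 - <<'E'
from h import *
for n in ['top','scene']: print(plate(cam(n)))
E
python3 -m handwheel '[[[0,0,0],-0.187],[[0,0,0],-0.187],[[0,0,0],-0.187],[[0,0,0],-0.187],[[0,7,28],0],[[0,15,59],0],[[0,15,59],0],[[0,15,59],0],[[0,15,59],0],[[0,15,59],0]]' 0
python3 -m handwheel '[[[0,15,59],0],[[0,15,59],0],[[0,15,59],0],[[0,15,59],0],[[0,13,30],0],[[0,0,0],0],[[0,0,0],0],[[0,0,0],0],[[0,0,0],0],[[0,0,0],0]]'
cat >> h.py <<'E'
def rods(c):
    P,H=full(c); r=box(P,[250,-480,8],[720,-80,75])&(H[:,0]>4)&(H[:,0]<22)&(H[:,1]>110)
    Q=P[r]; return Q
E
python3 - <<'E'
from h import *
s=manip.read_state();print(np.round(s['eef_pos'],1),rot(s['eef_rot']).round(3).tolist(),np.round(s['joints'],2))
c=cam('wrist','w2.png')
P,H=full(c)
mat=(box(P,[300,-480,-5],[700,-80,12])&(H[:,2]<50)); print('mat z',np.median(P[mat],0))
r=box(P,[480,-320,12],[640,-160,75])&(H[:,0]>4)&(H[:,0]<22)&(H[:,1]>110); A=P[r]
m,V=line(A[:,:2]);q=(A[:,:2]-m)@V.T;print(len(A),m,V[0],np.percentile(q,[1,99],axis=0),np.percentile(A[:,2],[50,97,99.5]))
E
```

```text
clock: 10.25
eef_pos: [529.9, 365.8, 304.0]
eef_rot: [3.014, 1.57, 0.483]
wrist_force: [-0.5, -0.1, 0.5]
finger_gap: 30.1
(array([ 5.700e-03,  3.000e-04, -6.029e-01]), 712, np.float64(351.0), array([-1.50000e-03, -7.20000e-03,  5.86908e+01]))
(array([ 7.4000e-03, -2.0000e-03, -2.2145e+00]), 547, np.float64(358.0), array([ 1.40000e-03, -5.29000e-02,  5.86399e+01]))
clock: 11.6
eef_pos: [540.1, 30.8, 303.6]
eef_rot: [1.7, 1.57, -0.093]
wrist_force: [1.3, 0.5, 0.3]
finger_gap: 94.1
clock: 12.85
eef_pos: [554.5, -242.2, 303.6]
eef_rot: [1.254, 1.571, -0.534]
wrist_force: [-0.2, 0.3, 0.0]
finger_gap: 94.0
[ 554.5 -242.2  303.6] [[0.0, 0.977, -0.215], [-0.0, -0.215, -0.977], [-1.0, 0.0, 0.0]] [-0.47  0.38  1.21 -0.    1.55 -0.26]
mat z [ 506.14924702 -298.89098958    3.37969607]
1441 [ 553.57012482 -245.66610416] [-0.19140013 -0.98151209] [[-53.66368374 -24.05585125]
 [ 55.22127005  17.28322199]] [44.92337348 47.63934498 48.25297436]
```

View pics/w2.png

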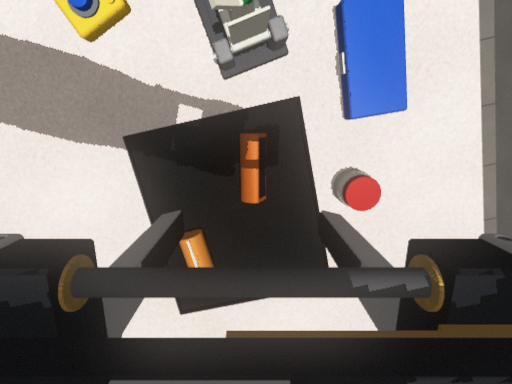

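Run:
```python
from h import *
def fit(c,ctr,u,n):
    P,H=full(c); q=(P[:,:2]-ctr); a=q@u; e=np.array([-u[1],u[0]])*np.sign(u[0]*0-u[1]) ; b=q@e
    s=(abs(a)<48)&(abs(b)<32)&(P[:,2]>9)&(P[:,2]<60)
    am=(H[:,0]>4)&(H[:,0]<22)&(H[:,1]>110)
    X=np.c_[b,P[:,2]]
    from scipy.optimize import least_squares
    A=X[s&am]; f=least_squares(lambda p:np.hypot(A[:,0]-p[0],A[:,1]-p[1])-22,[0,26],loss='soft_l1',f_scale=1.)
    D=X[s&~am&(P[:,2]>14)]
    print(n,'amber',len(A),'axis b,z',f.x.round(1),'dark',len(D), 'u',u,'e',e)
    if len(D)>15:
        m,V=line(D); nn=V[-1]; nn=nn*np.sign(nn@(m-f.x)); print('   flat centre',m.round(1),'normal',nn.round(3),'deg',np.degrees(np.arctan2(nn[1],nn[0])).round(),'dist',((m-f.x)@nn).round(1))
    w=s&(H[:,1]<70)&(H[:,2]>130); 
    if w.sum()>3: mm=X[w].mean(0)-f.x; print('   white',w.sum(),mm.round(1),np.degrees(np.arctan2(mm[1],mm[0])).round())
uA=np.array([-.2,.98]);uA=np.array([.2,.98])
for n in ['wrist','top','scene']:
    c=cam(n); fit(c,np.array([553.5,-245.5]),uA/np.linalg.norm(uA),n)
    if n!='wrist': fit(c,np.array([425.,-385]),np.array([-.057,.998]),n)
```

```text
wrist amber 1221 axis b,z [ 4.  24.6] dark 319 u [0.19996001 0.97980406] e [ 0.97980406 -0.19996001]
   flat centre [19.3 31.5] normal [0.895 0.447] deg 27.0 dist 16.8
top amber 9 axis b,z [10.8 26. ] dark 5 u [0.19996001 0.97980406] e [ 0.97980406 -0.19996001]
top amber 293 axis b,z [ 1.  20.9] dark 54 u [-0.057  0.998] e [0.998 0.057]
   flat centre [ 0.8 43.3] normal [0.985 0.17 ] deg 10.0 dist 3.6
   white 40 [-0.2 22. ] 90.0
scene amber 79 axis b,z [ 4.7 23.9] dark 97 u [0.19996001 0.97980406] e [ 0.97980406 -0.19996001]
   flat centre [17.6 32.1] normal [0.835 0.551] deg 33.0 dist 15.2
scene amber 160 axis b,z [-1.  16.9] dark 23 u [-0.057  0.998] e [0.998 0.057]
   flat centre [-2.9 39.7] normal [-0.272  0.962] deg 106.0 dist 22.6
   white 9 [ 0.9 23.5] 88.0
```

```bash
python3 -m handwheel '[[[40,2.7,3.3],-0.02],[[50,0,0],0],[[50,0,0],0],[[50,0,0],0],[[40,0,0],0],[[25,0,0],0],[[17,0,0],0],[[12,0,0],0],[[0,0,0],0],[[0,0,0],0]]'
python3 -m handwheel '[[[0,0,0],0],[[0,0,0],0],[[0,0,0],0],[[0,0,0],0],[[0,0,0],0],[[0,0,0],0],[[0,0,0],0],[[0,0,0],0],[[0,0,0],0],[[0,0,0],0]]' 255 20
```

```text
clock: 14.3
eef_pos: [556.8, -246.7, 20.4]
eef_rot: [1.293, 1.569, -0.475]
wrist_force: [0.4, 0.1, 0.3]
finger_gap: 93.6
clock: 15.55
eef_pos: [556.3, -246.5, 19.5]
eef_rot: [0.929, 1.571, -0.838]
wrist_force: [0.2, 0.9, 1.2]
finger_gap: 42.0
```

```bash
python3 -m handwheel '[[[-15,0,0],0],[[-35,0,0],0],[[-45,0,0],0],[[-50,0,0],-0.113],[[-50,0,0],-0.113],[[-50,0,0],-0.112],[[-35,0,0],0],[[0,6,-25],0],[[0,12.4,-49.6],0],[[0,12.4,-49.6],0]]'
python3 -m handwheel '[[[0,12.4,-49.6],0],[[0,12.4,-49.6],0],[[0,6.4,-25],0],[[0,0,0],0],[[0,0,0],0],[[0,0,0],0],[[0,0,0],0],[[0,0,0],0],[[0,0,0],0],[[0,0,0],0]]'
python3 - <<'E'
from h import *
s=manip.read_state();print(np.round(s['eef_pos'],1),rot(s['eef_rot']).round(3).tolist(),np.round(s['wrist_force'],1),s['finger_gap'])
c=cam('wrist','w3.png')
P,H=full(c); G=fit_green(P,H); 
d=np.array([-.14,.99]);d/=np.linalg.norm(d);e=np.array([d[1],-d[0]])
q=P[:,:2]-[566,132];a=q@d;b=q@e
g=(H[:,0]>45)&(H[:,0]<80)&(H[:,1]>90)&(abs(a)<200)&(abs(b)<60)&(P[:,2]>95)&(P[:,2]<145)
w=(H[:,1]<60)&(H[:,2]>90)&(abs(a)<175)&(b<2)&(b>-45)&(P[:,2]>100)&(P[:,2]<145)
for y in [-161,-89,-36,36,89,161]:
    s1=g&(abs(a-y)<14); s2=w&(abs(a-y)<14)
    print(y,s1.sum(),s2.sum(),'green a',np.percentile(a[s1],[3,97]).round(1) if s1.sum()>5 else '', 'b-z',np.median((b-P[:,2])[s1]).round(1),'white b+z',np.median((b+P[:,2])[s2]).round(1), np.percentile(P[s1,2],97).round(1) if s1.sum() else '')
E
```

```text
clock: 16.8
eef_pos: [569.0, -117.8, 300.3]
eef_rot: [1.283, 1.57, -0.147]
wrist_force: [0.5, -0.1, -1.8]
finger_gap: 42.0
clock: 18.05
eef_pos: [582.8, 8.2, 299.4]
eef_rot: [2.457, 1.571, 1.028]
wrist_force: [-0.4, 0.6, -1.5]
finger_gap: 41.8
[582.8   8.2 299.4] [[0.0, 0.99, 0.141], [0.0, 0.141, -0.99], [-1.0, 0.0, -0.0]] [-0.4  0.6 -1.5] 41.754088983385856
-161 0 0 green a  b-z nan white b+z nan 
-89 0 0 green a  b-z nan white b+z nan 
-36 184 341 green a [-49.2 -37.9] b-z -107.7 white b+z 101.6 134.9
36 341 405 green a [22.4 34.2] b-z -107.4 white b+z 101.3 133.8
89 42 69 green a [75.2 79.9] b-z -107.3 white b+z 101.6 118.9
161 0 0 green a  b-z nan white b+z nan
  return _methods._mean(a, axis=axis, dtype=dtype,
  ret = ret.dtype.type(ret / rcount)
```

View pics/w3.png

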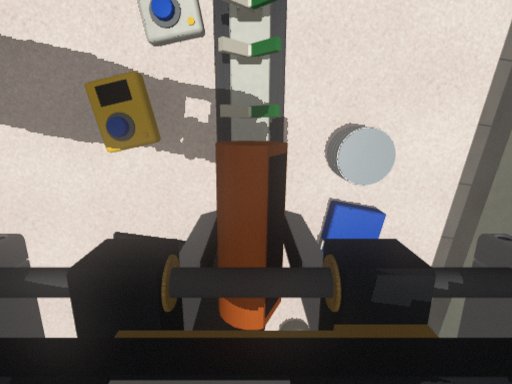

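```bash
python3 -m handwheel '[[[20,-3.3,7.6],0],[[40,0,0],0],[[40,0,0],0],[[30,0,0],0],[[20,0,0],0],[[10,0,0],0],[[6,0,0],0],[[0,0,0],0],[[0,0,0],0],[[0,0,0],0]]'
python3 -m handwheel '[[[2,0,0],0],[[0,0,0],0],[[1,0,0],0],[[0,0,0],0],[[0,0,0],0],[[0,0,0],0],[[0,0,0],0],[[0,0,0],0],[[0,0,0],0],[[0,0,0],0]]'
```

```text
clock: 19.35
eef_pos: [580.8, 0.2, 134.0]
eef_rot: [1.388, 1.57, -0.042]
wrist_force: [-1.0, -1.3, -1.7]
finger_gap: 42.0
clock: 20.6
eef_pos: [581.1, 0.2, 131.0]
eef_rot: [1.407, 1.569, -0.023]
wrist_force: [5.3, 1.0, 4.3]
finger_gap: 41.9
```

```bash
python3 -m handwheel '[[[0,0,0],0],[[0,0,0],0],[[0,0,0],0],[[0,0,0],0],[[-20,0,0],0],[[-40,0,0],0],[[-50,0,0],0],[[-50,0,0],0],[[-30,0,0],0],[[0,0,0],0]]' 50
cat >> h.py <<'E'
from scipy.optimize import least_squares
d=np.array([-.14,.99]);d/=np.linalg.norm(d);e=np.array([d[1],-d[0]])
S2=np.array([564.1,124.1]);Z0=104.5
def inV(c,a0,half=50):
    P,H=full(c);q=P[:,:2]-S2;a=q@d;b=q@e;X=np.c_[b,P[:,2]-Z0]
    s=(abs(a-a0)<half)&(abs(b)<30)&(X[:,1]>8)&(X[:,1]<62)
    am=s&(H[:,0]>3)&(H[:,0]<22)&(H[:,1]>110)
    A=X[am]
    if len(A)<10: print('few amber');return
    f=least_squares(lambda p:np.hypot(A[:,0]-p[0],A[:,1]-p[1])-22,[0,31],loss='soft_l1',f_scale=1.)
    m=f.x; print('amber',len(A),'axis b,z',m.round(1),'a range',np.percentile(a[am],[1,99]).round())
    r=np.hypot(*(X-m).T)
    D=X[s&~am&(H[:,2]<110)&(r<23)&(X[:,1]>m[1]-8)&(abs(a-a0)<45)]
    if len(D)>15:
        k,V=line(D);n=V[-1];n=n*np.sign(n@(k-m));print(' dark',len(D),k.round(1),'normal deg',np.degrees(np.arctan2(n[1],n[0])).round(),'dist',((k-m)@n).round(1))
    W=X[s&(H[:,1]<75)&(H[:,2]>130)&(r>19)&(r<25)&(X[:,1]>m[1])]
    if len(W)>3: k=W.mean(0)-m;print(' white',len(W),k.round(1),'deg',np.degrees(np.arctan2(k[1],k[0])).round())
E
python3 - <<'E'
from h import *
c=cam('wrist','w4.png');inV(c,-125)
inV(cam('scene'),-125);inV(cam('top'),-125)
print(np.round(manip.read_state()['eef_pos'],1))
E
```

```text
clock: 21.85
eef_pos: [581.0, 0.2, 322.5]
eef_rot: [1.364, 1.567, -0.066]
wrist_force: [-0.6, 0.1, -0.2]
finger_gap: 75.5
amber 1852 axis b,z [-0.  31.3] a range [-174.  -76.]
 dark 585 [12.6 38.3] normal deg 69.0 dist 10.9
amber 156 axis b,z [-0.  30.4] a range [-174.  -77.]
 dark 208 [14.3 38.8] normal deg 34.0 dist 16.6
few amber
[5.803e+02 2.000e-01 3.189e+02]
```

View pics/w4.png

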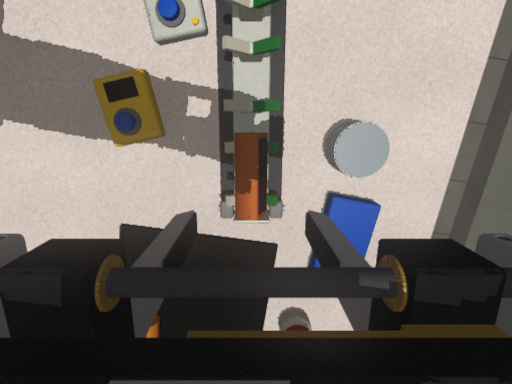

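```bash
python3 -m handwheel '[[[30,-11,0],0],[[40,0,0],0],[[40,0,0],0],[[20,0,0],0],[[10,0,0],0],[[0,0,0],0],[[0,0,0],0],[[0,0,0],0],[[0,0,0],0],[[0,0,0],0]]' 255
python3 -m handwheel '[[[0,0,0],0],[[0,0,0],0],[[0,0,0],0],[[0,0,0],0],[[0,0,0],0],[[0,0,0],0],[[0,0,0],0],[[0,0,0],0],[[0,0,0],0],[[0,0,0],0]]'
```

```text
clock: 23.25
eef_pos: [569.8, -1.3, 180.6]
eef_rot: [1.413, 1.571, -0.017]
wrist_force: [-0.0, -0.2, 0.3]
finger_gap: 0.3
clock: 24.5
eef_pos: [569.7, -1.3, 180.5]
eef_rot: [1.689, 1.571, 0.259]
wrist_force: [1.2, -0.9, 0.6]
finger_gap: 0.5
```

```bash
python3 -m handwheel '[[[8,0,0],0],[[3,0,0],0],[[1,0,0],0],[[0,0,0],0],[[0,0,0],0],[[0,0,0],0],[[0,0,0],0],[[0,0,0],0],[[0,0,0],0],[[0,0,0],0]]'
python3 -m handwheel '[[[1,0,0],0],[[0,0,0],0],[[0,0,0],0],[[0,0,0],0],[[0,0,0],0],[[0,0,0],0],[[0,0,0],0],[[0,0,0],0],[[0,0,0],0],[[0,0,0],0]]'
```

```text
clock: 25.75
eef_pos: [569.7, -1.3, 168.4]
eef_rot: [-1.327, 1.571, -2.757]
wrist_force: [-0.3, 0.3, -0.6]
finger_gap: 0.4
clock: 27.0
eef_pos: [569.7, -1.4, 167.5]
eef_rot: [1.078, 1.571, -0.352]
wrist_force: [0.5, -0.6, 4.5]
finger_gap: 0.4
```

```bash
python3 -m handwheel '[[[0.4,0,0],0],[[0,2.5,0],0],[[0,2.5,0],0],[[0,2.5,0],0],[[0,2.5,0],0],[[0,2.5,0],0],[[0,2.5,0],0],[[0,2.5,0],0],[[0,2.5,0],0],[[0,0,0],0]]'
python3 - <<'E'
from h import *
inV(cam('scene'),-125)
E
```

```text
clock: 28.25
eef_pos: [590.5, 1.4, 168.4]
eef_rot: [1.374, 1.567, -0.055]
wrist_force: [1.9, -0.2, 11.0]
finger_gap: 0.5
amber 202 axis b,z [ 1.  29.8] a range [-174.  -76.]
 dark 86 [16.9 32.7] normal deg 28.0 dist 15.3
```

```bash
python3 -m handwheel '[[[-50,0,0],0],[[-50,0,0],0],[[-50,0,0],0],[[0,-10,0],0],[[0,-10,0],0],[[0,0,0],0],[[0,0,0],0],[[0,0,0],0],[[0,0,0],0],[[0,0,0],0]]'
python3 - <<'E'
from h import *
c=cam('wrist','w5.png');inV(c,-125);inV(cam('scene'),-125)
cv2.imwrite('pics/w5.png',cv2.resize(c['pixels'][80:250,180:340,::-1],(640,680)))
print(np.round(manip.read_state()['eef_pos'],1))
E
```

```text
clock: 29.55
eef_pos: [569.8, -1.3, 316.9]
eef_rot: [-1.461, 1.571, -2.891]
wrist_force: [-1.1, -0.9, 0.3]
finger_gap: 0.4
amber 2293 axis b,z [ 0.3 31. ] a range [-170.  -76.]
 dark 114 [-15.3  37.8] normal deg 73.0 dist 1.9
 white 9 [-21.3   7.9] deg 160.0
amber 238 axis b,z [ 0.7 30.3] a range [-174.  -77.]
 dark 95 [15.8 32.8] normal deg 46.0 dist 12.3
[569.7  -1.3 317. ]
```

View pics/w5.png

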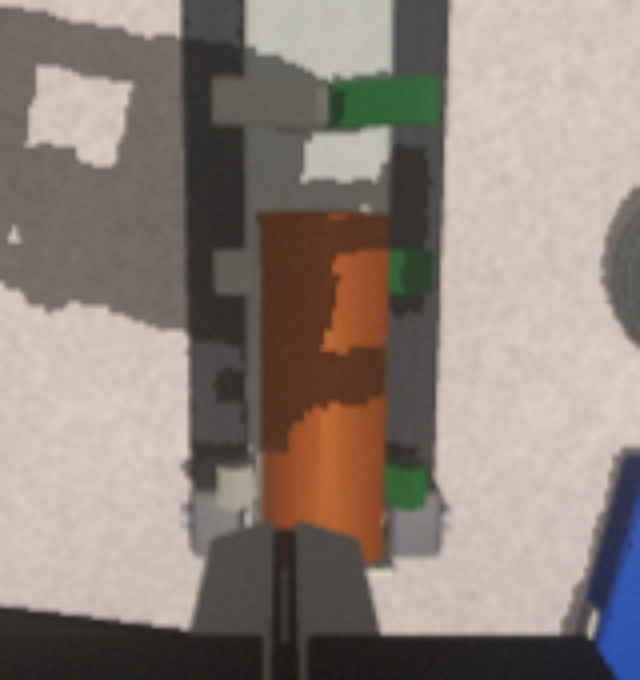

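```bash
python3 -m handwheel '[[[50,3,0],0],[[50,0,0],0],[[30,0,0],0],[[13,0,0],0],[[4,0,0],0],[[2,0,0],0],[[0.6,0,0],0],[[0,0,0],0],[[0,0,0],0],[[0,0,0],0]]'
python3 -m handwheel '[[[0.2,2,0],0],[[0,2,0],0],[[0,2,0],0],[[0,2,0],0],[[0,2,0],0],[[0,2,0],0],[[0,0,0],0],[[0,0,0],0],[[0,0,0],0],[[0,0,0],0]]'
python3 - <<'E'
from h import *
inV(cam('scene'),-125)
E
```

```text
clock: 30.9
eef_pos: [573.0, -0.9, 168.1]
eef_rot: [1.341, 1.569, -0.089]
wrist_force: [0.3, -0.3, 6.0]
finger_gap: 0.3
clock: 32.15
eef_pos: [584.4, 0.8, 167.1]
eef_rot: [-1.841, 1.57, 3.012]
wrist_force: [-0.5, -0.4, 0.1]
finger_gap: 0.0
amber 296 axis b,z [ 3.5 27.4] a range [-174.  -75.]
 dark 25 [15.4 30.7] normal deg 60.0 dist 8.7
```

```bash
python3 -m handwheel '[[[-40,0,0],0],[[-50,0,0],0],[[-43,0,0],0],[[0,-15,25],0],[[0,-30,51],0],[[0,-30,51],0],[[0,-30,51],0],[[0,-30,51],0],[[0,-30,51],0],[[0,-30,51],0]]' 0
python3 -m handwheel '[[[0,-16,29],0],[[0,0,0],0.084],[[0,0,0],0],[[0,0,0],0],[[0,0,0],0],[[0,0,0],0],[[0,0,0],0],[[0,0,0],0],[[0,0,0],0],[[0,0,0],0]]'
python3 - <<'E'
from h import *
inV(cam('top'),-125); inV(cam('scene'),-125)
s=manip.read_state();print(np.round(s['eef_pos'],1),rot(s['eef_rot']).round(3).tolist())
c=cam('wrist','w6.png');P,H=full(c)
r=box(P,[300,-480,12],[640,-160,75])&(H[:,0]>3)&(H[:,0]<22)&(H[:,1]>110); A=P[r]
m,V=line(A[:,:2]);V=V[0]*np.sign(V[0][1]);n=np.array([V[1],-V[0]]);q=A[:,:2]-m;b=q@n
print(len(A),m,V,np.percentile(q@V,[1,99]),np.percentile(b,[1,99]))
X=np.c_[b,A[:,2]];f=least_squares(lambda p:np.hypot(X[:,0]-p[0],X[:,1]-p[1])-22,[0,20],loss='soft_l1').x;print('axis b,z',f)
w=(H[:,1]<75)&(H[:,2]>140)&(abs((P[:,:2]-m)@V)<50)&(abs((P[:,:2]-m)@n)<25)&(P[:,2]>15)
k=np.c_[(P[w][:,:2]-m)@n,P[w][:,2]].mean(0)-f;print('white',w.sum(),k,np.degrees(np.arctan2(k[1],k[0])))
E
```

```text
clock: 33.45
eef_pos: [436.9, -356.0, 300.4]
eef_rot: [0.898, 1.571, -0.532]
wrist_force: [0.4, 0.2, 0.6]
finger_gap: 93.4
clock: 34.7
eef_pos: [426.2, -385.3, 300.3]
eef_rot: [-0.478, 1.571, -1.991]
wrist_force: [0.6, -0.3, -0.7]
finger_gap: 94.3
amber 340 axis b,z [ 6.7 28.9] a range [-174.  -76.]
 white 28 [-9.5 13.4] deg 125.0
amber 337 axis b,z [ 5.  26.4] a range [-174.  -76.]
[ 426.2 -385.3  300.2] [[-0.0, 0.998, 0.057], [0.0, 0.057, -0.998], [-1.0, -0.0, -0.0]]
1542 [ 424.36118301 -393.38245563] [-0.06322596  0.99799924] [-56.60610026  52.36729019] [-21.18337707  20.87803694]
axis b,z [-0.16716987 19.07701421]
white 322 [-9.54901690e-03  2.33421532e+02] 90.00234390701783
```

View pics/w6.png

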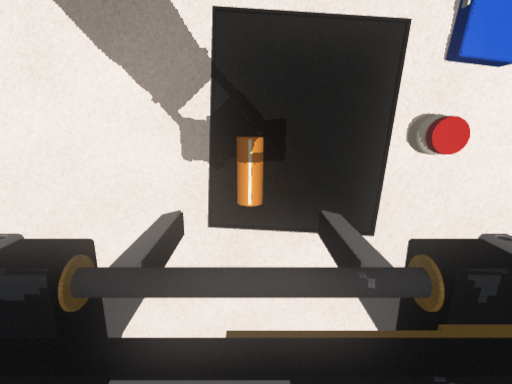

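```bash
python3 -m handwheel '[[[40,-2.4,8.6],0],[[50,0,0],0],[[50,0,0],0],[[50,0,0],0],[[40,0,0],0],[[25,0,0],0],[[17,0,0],0],[[10,0,0],0],[[0,0,0],0],[[0,0,0],0]]'
python3 -m handwheel '[[[0,0,0],0],[[0,0,0],0],[[0,0,0],0],[[0,0,0],0],[[0,0,0],0],[[0,0,0],0],[[0,0,0],0],[[0,0,0],0],[[0,0,0],0],[[0,0,0],0]]' 255 20
```

```text
clock: 36.1
eef_pos: [424.7, -394.4, 19.2]
eef_rot: [0.697, 1.569, -0.817]
wrist_force: [0.1, 0.2, 0.1]
finger_gap: 94.0
clock: 37.35
eef_pos: [424.4, -394.1, 18.3]
eef_rot: [0.855, 1.571, -0.659]
wrist_force: [-0.1, -0.1, -0.6]
finger_gap: 43.3
```

```bash
python3 -m handwheel '[[[-15,0,0],0],[[-35,0,0],0],[[-45,0,0],-0.084],[[-50,0,0],0],[[-50,0,0],0],[[-50,0,0],0],[[-37,0,0],0],[[0,10,-28],0],[[0,19,-56],0],[[0,19,-56],0]]'
python3 -m handwheel '[[[0,19,-56],0],[[0,19,-56],0],[[0,19,-56],0],[[0,19,-56],0],[[0,19,-56],0],[[0,19,-56],0],[[0,19,-56],0],[[0,19,-56],0],[[0,11,-30],0],[[0,0,0],0]]'
python3 - <<'E'
from h import *
s=manip.read_state();p=np.array(s['eef_pos']);M=rot(s['eef_rot']);print(p.round(1),M.round(3).tolist(),s['finger_gap'])
t=S2+125*d;print('station3',t,'shift y,z',(np.r_[t,p[2]]-p)@M[:,1:])
E
```

```text
clock: 38.6
eef_pos: [451.9, -247.0, 301.1]
eef_rot: [0.931, 1.57, -0.5]
wrist_force: [1.1, 0.3, -2.0]
finger_gap: 43.3
clock: 39.85
eef_pos: [546.0, 249.3, 300.4]
eef_rot: [-1.716, 1.57, 3.14]
wrist_force: [-0.1, 0.1, -2.4]
finger_gap: 43.5
[546.  249.3 300.4] [[-0.0, 0.99, 0.143], [0.0, 0.143, -0.99], [-1.0, -0.0, -0.0]] 43.48942422488839
station3 [546.59737441 247.86856668] shift y,z [0.43701767 1.49550645]
```

```bash
python3 -m handwheel '[[[20,0.4,1.5],0],[[40,0,0],0],[[40,0,0],0],[[30,0,0],0],[[20,0,0],0],[[10,0,0],0],[[3,0,0],0],[[2,0,0],0],[[0,0,0],0],[[0,0,0],0]]'
python3 -m handwheel '[[[1,0,0],0],[[0,0,0],0],[[0.7,0,0],0],[[0,0,0],0],[[0,0,0],0],[[0,0,0],0],[[0,0,0],0],[[0,0,0],0],[[0,0,0],0],[[0,0,0],0]]'
```

```text
clock: 41.1
eef_pos: [547.1, 246.1, 135.7]
eef_rot: [1.802, 1.57, 0.372]
wrist_force: [-0.4, 0.5, -1.9]
finger_gap: 43.5
clock: 42.35
eef_pos: [547.3, 246.1, 134.5]
eef_rot: [1.681, 1.57, 0.251]
wrist_force: [-1.1, -1.1, 6.6]
finger_gap: 43.3
```

```bash
python3 -m handwheel '[[[0,0,0],0],[[0,0,0],0],[[0,0,0],0],[[0,0,0],0],[[-20,0,0],0],[[-40,0,0],0],[[-50,0,0],0],[[-50,0,0],0],[[-30,0,0],0],[[0,0,0],0]]' 50
python3 - <<'E'
from h import *
for n in ['wrist','scene','top']: inV(cam(n),125)
inV(cam('scene'),-125)
print(np.round(manip.read_state()['eef_pos'],1))
E
```

```text
clock: 43.6
eef_pos: [547.4, 246.2, 325.7]
eef_rot: [1.802, 1.567, 0.372]
wrist_force: [0.2, -0.4, -0.2]
finger_gap: 75.3
amber 2141 axis b,z [-0.2 30.8] a range [ 76. 174.]
 dark 210 [-2.2 49.9] normal deg 125.0 dist 16.7
 white 81 [ 0.2 22.8] deg 89.0
amber 536 axis b,z [ 0.4 30.4] a range [ 76. 174.]
 dark 46 [-1.8 51.2] normal deg 52.0 dist 15.1
 white 18 [-0.2 22.4] deg 90.0
amber 72 axis b,z [ 2.4 31.9] a range [ 76. 100.]
 white 5 [-0.  21.5] deg 90.0
amber 334 axis b,z [ 4.8 26.4] a range [-174.  -78.]
[546.7 246.  321.9]
```

```bash
python3 -m handwheel '[[[40,8,0],0],[[50,0,0],0],[[40,0,0],0],[[10,0,0],0],[[0,0,0],0],[[0,0,0],0],[[0,0,0],0],[[0,0,0],0],[[0,0,0],0],[[0,0,0],0]]' 255
python3 -m handwheel '[[[8,0,0],0],[[4,0,0],0],[[1.5,0,0],0],[[0.8,0,0],0],[[0,0,0],0],[[0,0,0],0],[[0,0,0],0],[[0,0,0],0],[[0,0,0],0],[[0,0,0],0]]'
```

```text
clock: 45.05
eef_pos: [554.9, 247.2, 183.6]
eef_rot: [1.281, 1.571, -0.149]
wrist_force: [0.4, -0.1, 0.4]
finger_gap: 0.6
clock: 46.3
eef_pos: [554.9, 247.2, 169.3]
eef_rot: [2.701, 1.571, 1.271]
wrist_force: [0.6, 0.5, 0.5]
finger_gap: 0.7
```

```bash
python3 -m handwheel '[[[1,0,0],0],[[0.5,0,0],0],[[0.2,0,0],0],[[0,0,0],0],[[0,0,0],0],[[0,0,0],0],[[0,0,0],0],[[0,0,0],0],[[0,0,0],0],[[0,0,0],0]]'
```

```text
clock: 47.55
eef_pos: [555.2, 247.2, 168.5]
eef_rot: [1.764, 1.569, 0.334]
wrist_force: [-1.0, -0.7, 7.4]
finger_gap: 0.2
```

```bash
python3 -m handwheel '[[[0,-2,0],0],[[0,-2,0],0],[[0,-2,0],0],[[0,-2,0],0],[[0,-2,0],0],[[0,-2,0],0],[[0,-2,0],0],[[0,-2,0],0],[[0,0,0],0],[[0,0,0],0]]'
python3 - <<'E'
from h import *
inV(cam('scene'),125)
E
```

```text
clock: 48.8
eef_pos: [539.1, 244.9, 167.5]
eef_rot: [-1.254, 1.571, -2.684]
wrist_force: [0.2, -0.3, -0.4]
finger_gap: 0.2
amber 573 axis b,z [ 2.3 28.6] a range [ 76. 174.]
 dark 24 [ 4.1 39.1] normal deg 53.0 dist 9.5
```

```bash
python3 -m handwheel '[[[-40,0,0],0],[[-50,0,0],0],[[-50,0,0],0],[[-15,0,0],0],[[0,0,0],0],[[0,0,0],0],[[0,0,0],0],[[0,0,0],0],[[0,0,0],0],[[0,0,0],0]]'
python3 - <<'E'
from h import *
for n in ['wrist','scene','top']: 
    c=cam(n,'e_'+n+'.png'); inV(c,125)
    if n!='wrist': inV(c,-125)
    if n!='wrist': print(plate(c))
a=cv2.imread('pics/e_wrist.png')[60:260,130:380]; cv2.imwrite('pics/e.png',cv2.resize(a,(750,600)))
s=manip.read_state();print(np.round(s['eef_pos'],1),np.round(s['joints'],2))
E
```

```text
clock: 50.1
eef_pos: [539.1, 244.9, 322.5]
eef_rot: [-1.081, 1.571, -2.511]
wrist_force: [-0.6, 0.1, 0.7]
finger_gap: 0.1
amber 2173 axis b,z [ 1.6 29. ] a range [ 78. 174.]
 dark 202 [-10.4  45. ] normal deg 131.0 dist 19.9
 white 77 [-11.6  18.5] deg 122.0
amber 572 axis b,z [ 2.3 28.5] a range [ 75. 174.]
 dark 31 [ 5.1 39. ] normal deg 51.0 dist 10.0
 white 7 [-10.9  19.3] deg 119.0
amber 329 axis b,z [ 4.8 26.3] a range [-174.  -78.]
(array([ 0.0072, -0.0026, -1.8458]), 328, np.float64(352.0), array([ 3.70000e-03, -1.90100e-01,  6.14205e+01]))
amber 86 axis b,z [ 4.  31.2] a range [ 75. 101.]
 white 6 [-1.2 14.2] deg 95.0
amber 340 axis b,z [ 6.9 28.7] a range [-174.  -76.]
 white 34 [-9.7 13.6] deg 125.0
(array([ 5.200e-03, -1.000e-04, -7.065e-01]), 464, np.float64(265.0), array([-1.9000e-03, -6.5000e-03,  5.9391e+01]))
[539.1 244.9 322.6] [ 0.36  0.34  1.22 -0.    1.58  0.22]
```

View pics/e.png

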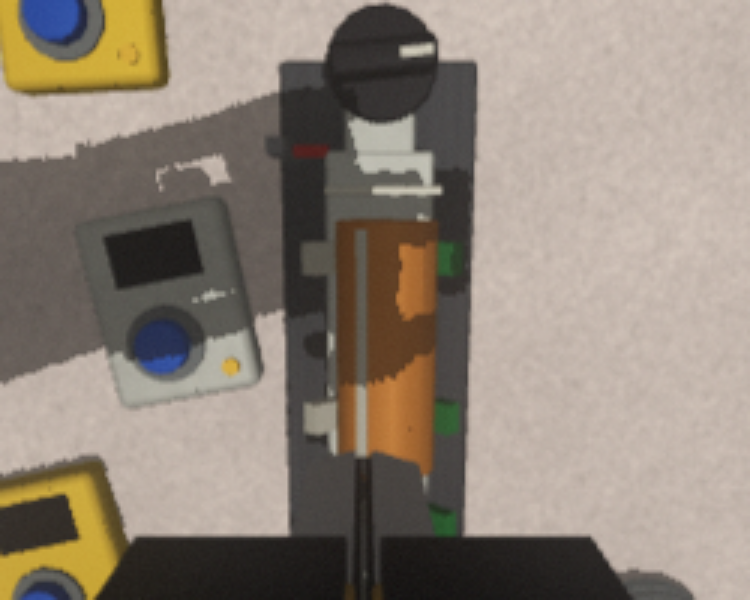

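```bash
python3 -m handwheel '[[[40,13,0],0],[[50,0,0],0],[[40,0,0],0],[[18,0,0],0],[[5,0,0],0],[[2.5,0,0],0],[[1.2,0,0],0],[[0,0,0],0],[[0,0,0],0],[[0,0,0],0]]'
```

```text
clock: 51.5
eef_pos: [552.5, 246.9, 167.3]
eef_rot: [1.79, 1.568, 0.361]
wrist_force: [-0.9, -0.9, 6.8]
finger_gap: 0.8
```

```bash
python3 -m handwheel '[[[0,-1,0],0],[[0.2,-1,0],0],[[0.2,-1,0],0],[[0.2,-1,0],0],[[0.2,-1,0],0],[[0.2,-1,0],0],[[0.2,-1,0],0],[[0.2,-1,0],0],[[0,0,0],0],[[0,0,0],0]]'
python3 - <<'E'
from h import *
inV(cam('scene'),125)
E
```

```text
clock: 52.75
eef_pos: [544.8, 245.8, 165.7]
eef_rot: [1.739, 1.568, 0.309]
wrist_force: [2.2, 0.6, 9.1]
finger_gap: 0.3
amber 512 axis b,z [ 3.4 27.2] a range [ 76. 174.]
 dark 33 [16.7 28.5] normal deg 56.0 dist 8.6
```

```bash
python3 -m handwheel '[[[-5,0,0],0],[[-40,0,0],0],[[-50,0,0],0],[[-50,0,0],0],[[-13,-8,0],0],[[0,0,0],0],[[0,0,0],0],[[0,0,0],0],[[0,0,0],0],[[0,0,0],0]]'
python3 - <<'E'
from h import *
for n in ['wrist','scene']: inV(cam(n),125)
inV(cam('scene'),-125)
s=manip.read_state();p=np.array(s['eef_pos']);M=rot(s['eef_rot']);print(p.round(1))
# view target for rod A: TCP above station1 ; button
for t in ([581.6,0.3],[431,214]): print(t,((np.r_[t,p[2]]-p)@M).round(1))
E
```

```text
clock: 54.05
eef_pos: [536.1, 244.5, 322.1]
eef_rot: [-1.35, 1.57, -2.78]
wrist_force: [0.4, 0.7, -0.7]
finger_gap: 0.8
amber 2209 axis b,z [ 3.9 26.7] a range [ 77. 174.]
 dark 213 [-10.8  38.6] normal deg 83.0 dist 10.0
 white 55 [-16.2  14.7] deg 138.0
amber 539 axis b,z [ 4.8 26.2] a range [ 77. 174.]
 dark 24 [14.6 31.5] normal deg 62.0 dist 9.3
 white 4 [4.5 9.3] deg 64.0
amber 336 axis b,z [ 5.  26.5] a range [-173.  -77.]
[536.1 244.5 322.4]
[581.6, 0.3] [  0.   10.7 248.2]
[431, 214] [   0.  -108.4   15.4]
```

```bash
python3 -m handwheel '[[[0,2,50],0],[[0,2,50],0],[[0,2,50],0],[[0,2,50],0],[[0,2,48],0],[[0,0,0],0],[[0,0,0],0],[[0,0,0],0],[[0,0,0],0],[[0,0,0],0]]'
python3 - <<'E'
from h import *
c=cam('wrist');inV(c,-125)
P,H=full(c);b=(H[:,0]>100)&(H[:,0]<125)&(H[:,1]>120)
for lo,hi in (([395,170,30],[470,260,60]),):
    k=b&box(P,lo,hi);print(k.sum(),P[k].mean(0) if k.any() else '',np.percentile(P[k],[2,98],axis=0) if k.any() else '')
E
```

```text
clock: 55.45
eef_pos: [580.8, 0.9, 322.5]
eef_rot: [1.479, 1.571, 0.05]
wrist_force: [0.4, -0.1, -0.9]
finger_gap: 0.3
amber 2168 axis b,z [ 4.2 27.2] a range [-171.  -76.]
 dark 193 [-6.8 40. ] normal deg 71.0 dist 8.5
 white 58 [-15.2  16.6] deg 132.0
368 [432.12988886 208.30280998  45.90512791] [[417.72335735 195.9597274   37.39543169]
 [444.17921347 219.91362516  48.65517872]]
```

```bash
python3 -m handwheel '[[[0,-24,-46],0],[[0,-24,-46],0],[[0,-24,-46],0],[[0,-24,-46],0],[[0,-23,-45],0],[[50,0,0],0],[[50,0,0],0],[[22,0,0],0],[[0,0,0],0],[[0,0,0],0]]' 255
python3 - <<'E'
from h import *
c=cam('wrist','w9.png');P,H=full(c);b=(H[:,0]>100)&(H[:,0]<125)&(H[:,1]>120)
k=b&box(P,[395,170,42],[470,260,60]);print(k.sum(),P[k].mean(0),np.percentile(P[k],[2,98],axis=0))
s=manip.read_state();p=np.array(s['eef_pos']);M=rot(s['eef_rot']);t=np.percentile(P[k],[2,98],axis=0).mean(0);print(p.round(1),((t-p)@M).round(1))
cv2.imwrite('pics/w9.png',c['pixels'][60:320,100:420,::-1])
E
```

```text
clock: 56.75
eef_pos: [431.3, 210.6, 201.7]
eef_rot: [1.82, 1.569, 0.39]
wrist_force: [-0.4, 0.1, 0.7]
finger_gap: 0.4
411 [429.96271574 212.31250485  47.08371888] [[417.56386655 199.76796796  44.13467846]
 [442.32341683 224.66612061  48.65171235]]
[431.4 210.6 201.8] [155.4  -1.5  -1.8]
```

View pics/w9.png

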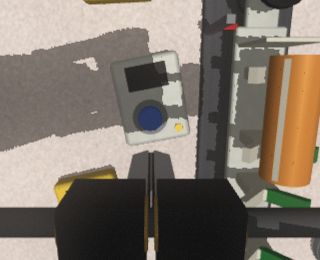

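```bash
python3 -m handwheel '[[[40,-1.2,-1.8],0],[[50,0,0],0],[[35,0,0],0],[[14,0,0],0],[[3,0,0],0],[[2,0,0],0],[[2,0,0],0],[[1,0,0],0],[[0,0,0],0],[[0,0,0],0]]'
```

```text
clock: 58.05
eef_pos: [430.0, 212.2, 53.9]
eef_rot: [1.795, 1.569, 0.365]
wrist_force: [3.3, 1.7, 4.2]
finger_gap: 0.5
```

```bash
python3 -m handwheel '[[[1,0,0],0],[[1,0,0],0],[[0.5,0,0],0],[[0,0,0],0],[[0,0,0],0],[[0,0,0],0],[[0,0,0],0],[[0,0,0],0],[[0,0,0],0],[[0,0,0],0]]'
```

```text
clock: 59.3
eef_pos: [430.1, 212.3, 52.7]
eef_rot: [1.782, 1.569, 0.352]
wrist_force: [-4.3, -3.0, 30.2]
finger_gap: 0.5
```

```bash
python3 -m handwheel '[[[-5,0,0],0],[[-30,0,0],0],[[-50,0,0],0],[[-50,0,0],0],[[-50,0,0],0],[[-30,0,0],0],[[0,0,0],0],[[0,0,0],0],[[0,0,0],0],[[0,0,0],0]]'
python3 -m handwheel '[[[0,-40,-20],0],[[0,-40,-20],0],[[0,-40,-20],0],[[0,0,0],0],[[0,0,0],0],[[0,0,0],0],[[0,0,0],0],[[0,0,0],0],[[0,0,0],0],[[0,0,0],0]]'
python3 - <<'E'
from h import *
for n in ['scene','top']:
    c=cam(n,'f_'+n+'.png')
    for a in (125,-125): inV(c,a)
    print(plate(c))
    for t in ['dishes','jar','slidebox']:
        for q in manip.cut_out(t,n)[:1]: print(t,cloud(c,q['region'])[0].mean(0).round())
    P,H=full(c); r=box(P,[250,-480,8],[720,-80,75])&(H[:,0]>4)&(H[:,0]<22)&(H[:,1]>130);print('left on mat',r.sum())
cv2.imwrite('pics/f.png',cv2.resize(cv2.imread('pics/f_scene.png')[110:320,130:450],(800,525)))
E
```

```text
clock: 60.55
eef_pos: [429.2, 211.9, 265.1]
eef_rot: [-1.318, 1.569, -2.748]
wrist_force: [-0.4, 0.1, -0.3]
finger_gap: 0.4
clock: 61.8
eef_pos: [302.2, 254.5, 265.9]
eef_rot: [-0.522, 1.571, -1.952]
wrist_force: [-0.5, -0.2, 0.2]
finger_gap: 0.2
amber 548 axis b,z [ 4.7 26.2] a range [ 76. 174.]
 dark 18 [26.3 25.6] normal deg -19.0 dist 20.7
 white 4 [-14.5  16.9] deg 130.0
amber 336 axis b,z [ 4.8 26.3] a range [-174.  -77.]
(array([ 0.0069, -0.0026, -1.7015]), 312, np.float64(355.0), array([ 1.70000e-03, -1.71600e-01,  6.08893e+01]))
dishes [760.  69.  43.]
jar [ 722. -300.   35.]
slidebox [ 778. -100.   28.]
left on mat 0
amber 348 axis b,z [ 6.4 28.7] a range [ 76. 174.]
 white 28 [-10.9  13.7] deg 128.0
amber 342 axis b,z [ 7.1 29.4] a range [-174.  -76.]
 white 31 [-10.5  13.7] deg 127.0
(array([ 0.0041, -0.0005,  0.053 ]), 465, np.float64(353.0), array([-2.30000e-03,  6.50000e-03,  5.93787e+01]))
dishes [748.  51.  52.]
jar [ 714. -312.   50.]
slidebox [ 769. -120.   32.]
left on mat 0
```

View pics/f.png

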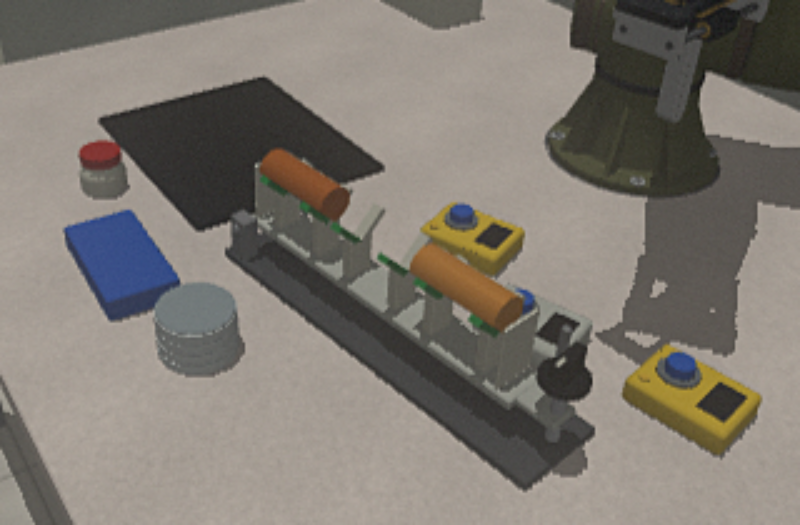

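The picture shows both rods bedded in the cradle, at (305,183) and (467,285), the mat empty and the bystanders where they were. I'm handing in.

```bash
python3 -c "
from cell import manip
print(manip.sign_off())"
```

```text
the job is handed in; nothing more can be done
None
```

I levelled the platform, bedded both rods at stations 1 and 3, pressed the blue button on the white console and handed the job in at about 62 s. Only two rods were present. `sign_off` gave no verdict.

- **Platform:** I turned the foot knob about 1.7 rad clockwise. My last readings of the tilt were -0.002 rad (top camera) and +0.002 rad (scene camera).
- **Rods:** The tool could not lean, so I rolled each rod by dragging the closed fingertips across its top until the contact force fell away or the rod was seen to drop. The rod at station 3 stopped about 15 degrees short the first time, and a second stroke bedded it.
- **Bedding check:** Close wrist views put the axes at (3.9, 26.7) and (4.2, 27.2) mm against a target of (4, 27). The white lines were at 138 and 132 degrees against a target of 135. The final scene view agreed.
- **Disagreement:** The top camera read the rod axes 2–3 mm further out, at (6.4, 28.7) and (7.1, 29.4) mm. I put this down to its calibration and steep view.
- **Button:** It bottomed out at about 30 N.
- **Bystanders:** The dishes, jar and slide box read within a few mm of their starting places in the top view; the scene-camera positions were too noisy to compare. The mat is empty.

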